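Tare the kitchen scale with the bowl on it

ROBOT

A 6-joint arm with a two-finger parallel gripper is mounted at the origin on a cart in front of the work surface, level with it; the furniture and walls round the work are solid. World frame = base frame: x ahead of the robot, y to its left, z up, the work surface at z = 0. Lengths are in m, angles in degrees, forces in N, time in s.
With the tool pointing down it reaches from about 0.4 to 0.825 m from the base axis. Payload 7 kg.
Tool frame: the origin (TCP) lies on the centre line of the jaws, within the pads' length; the fingertips stand 14 mm ahead of it and the grasp point (between the pads) lies 5 mm behind it; z points along the fingers, y is the line along which they close (so a half turn about z gives the same grasp; the last joint's range is limited). The gripper opens to 88 mm and grips with 3 to 60 N. Pads are 19 mm wide; open, the fingers measure 130 mm over their backs; the gripper's body (78 mm by 193 mm) begins 47 mm behind the grasp point.
Start: joints at [86.35, 20.546, 0.682, 0, -70.136, -16.507], TCP at [0.233, 0.634, 0.241] pointing down, gripper open.
Joint ranges: [-176.03, 176.03], [-82.01, 121.73], [-58.28, 71.71], [-173.87, 95.51], [-174.79, -0.11], [-173.66, 173.66]. Speed limits (degrees/s): [136.94, 136.94, 172.46, 180, 180, 180].

INTERFACE

Orientations are given as [roll, pitch, yaw] about the fixed x, y, z axes, in that order (R = Rz(yaw) Ry(pitch) Rx(roll)).
In Python, from plant import r gives the robot as it stands.
- The arm moves only by the tool send_rows, never from a script. Its argument "steps" is a list of rows, each an object with "dp": the shift along the tool's x, y, z in mm, a list of three; "roll": the turn about the tool's z in rad; "jaw": the opening in per cent of the stroke, from 0 (shut) to 100 (fully open). In form: [{"dp": [tx, ty, tz], "roll": roll, "jaw": jaw}, ...]. A call has 1 to 5 rows; each row is the pose to reach, as a shift and turn from the pose commanded when the call began, along the tool's axes at that moment; what a row does not reach only later rows make up. A row lasts 1/8 s, in which the tool goes at most 62.5 mm and 10.7 degrees, less where a joint would pass 70% of its speed; a pose out of reach is approached as far as the arm can. A call with a gripper value outside its range is refused whole. The fingers move at their own pace and stop on an object; "newtons" is the grip in N (left out, the last holds). Time passes only in rows, so rows that repeat a pose let the fingers close. It gives the time, the measured TCP pose, the force, the opening and the grip force at its end, in the units of the state.
- r.get_state(): the state, without advancing time (a new reading comes with each control period).
- r.capture(name): name is "scene" or "top" or "wrist"; returns a dict with "image" (480x640x3 uint8, blue, green, red), "K" (3x3 intrinsics, pixels), "rvec" (rotation vector, rad) and "tvec" (3), from world to camera coordinates, as OpenCV has them. Camera axes: x right, y down, z forward; pixel columns grow to the right and rows downward; lengths in m; the calibration is good to about 2 mm. A picture is of the moment at which its call begins. There is no depth.
- r.close_job(): hands the job in; it is judged then, once.
The state is a dict: "time_s": time; "joints": joint angles; "qd": joint speeds; "joint_torque": joint torques, N m; "tcp_pos": TCP position; "eef_rot": TCP orientation; "contact_force": force on the tool from outside, world axes, zero at the start; "moment": the same for the moment, N m; "gripper_width": finger opening in m; "gripper_force": force on a finger pad.
Only numpy, scipy, OpenCV 4.12 (cv2) and the standard library are available. Lean on these libraries where they do the work, as an engineer would, in place of code of your own. Each camera call takes 0.05 s, during which the arm holds its last target. There are 200 camera calls.

TASK

Get the kitchen scale ready for weighing into the bowl: stand the empty bowl upright in the middle of the scale's round pan, setting it down gently so that the pan is never driven down to its stop, and let go of it. Then, with the bowl left on the pan, turn the tare knob (its upright peg is there to push it round): this turns the dial card under the needle; stop when the broad zero mark lies under the needle's tip. Do not knock over or shift the jars and the lidded tub that stand near by.

Things in the scene. Friction and masses are not known exactly. Their poses are not given: they have to be found in the camera images.
- bowl: loose empty round bowl, 140 mm across the rim, 62 mm high, foot 52 mm across; 0.2 to 0.4 kg. The wall is 4 mm thick at the rim and about 15 mm thick 20 mm below it, and leans outward about 28 degrees: pinch it across the rim from above, best with the tool leaning outward that much. Origin at the centre of its underside, z up its axis. It starts on the cover board, to the right of the scale.
- scale: grey mechanical kitchen scale, fixed on the board (board top z = 0.030): low housing 280 mm deep (x), 310 wide (y), 50 high, front (-x) to the robot. Origin at the centre of its underside; x to its back, y to its left. Pan at its back left; dial at front left, tilted 20 degrees to the front, rear edge 105 mm above the board; tare knob at its right.
- pan_top (a point): centre of the top face of the scale's flat round steel pan, 140 mm across; 90 mm above the board when empty. The pan sinks straight down under load.
- scale_pan (a joint): how far the pan has sunk (m): 0 empty, 0.005 to 0.010 with the bowl on it, stop at 0.022 (reached with about 9 N)
- dial_centre (a point): axis of the needle and of the dial card, in the plane of the needle; z along the dial's normal (up, 20 degrees toward the scale's front), x toward the scale's back. The dial is 120 mm across: a white card with black marks in a steel rim, under a clear cover (needle and card cannot be touched).
- zero_mark (a point): middle of the broad black zero mark (8 mm wide, 14 mm long) on the card, 45 mm from the dial's centre; the other marks are thin ticks. At the start it is near the far (back) side of the dial. The card turns the same way as the tare knob, by 0.4 of the knob's turn.
- needle_tip (a point): tip of the black needle, 45 mm from the dial's centre. With the pan empty it points to the far (back) side; load on the pan swings it clockwise seen from above, about 0.1 rad per mm of sinking (0.5 to 0.9 rad with the bowl on it). The knob does not move it.
- knob_axis (a point): centre of the upper face of the tare knob, a black disc 100 mm across with a vertical axis; upper face 64 mm above the board. It turns stiffly (0.06 N m) and stays where it is left; it has room for all the turn that is needed.
- knob_peg (a point): centre of the top of the knob's upright steel peg, 16 mm thick, 35 mm tall above the disc, 38 mm from the knob's axis. Push it round from the side.
- olive_jar: loose bystander: glass jar with a dark lid, 70 mm thick, 86 mm high; origin at the centre of its underside
- spice_jar: loose bystander: small jar with a screw cap, 46 mm thick, 97 mm high; origin at the centre of its underside
- food_tub: loose bystander: low food tub with a dark lid, 119 x 159 x 51 mm; origin at the centre of its underside

How it is judged (in metres and radians):
On the way:
1. the bowl stands upright in the middle of the pan, let go (horizontal distance between bowl and pan_top below 0.03 m and z of bowl in the frame of pan_top between -0.004 and 0.008 m and angle between bowl's own z axis and vertical below 0.12 rad and contact force between the fingers and bowl below 0.1 N), for 0.3 s.
At the end, for the whole second after the job is handed in: The bowl stands upright (within 7 degrees) and at rest on the pan, its centre within 30 mm of the pan's, and the broad zero mark lies under the needle's tip: their middles are within 4 mm (horizontal distance between bowl and pan_top below 0.03 m and z of bowl in the frame of pan_top between -0.004 and 0.008 m and angle between bowl's own z axis and vertical below 0.12 rad and linear speed of bowl below 0.02 m/s and distance between needle_tip and zero_mark below 0.004 m); the robot touches nothing.
It fails at once if the pan is driven down to its stop (value of joint scale_pan above 0.0213 m).
It fails at once if the olive jar is shifted by more than 30 mm or knocked over (distance of olive_jar from where it was at the start of the episode above 0.03 m or angle between olive_jar's own z axis and vertical above 0.3 rad).
It fails at once if the spice jar is shifted by more than 30 mm or knocked over (distance of spice_jar from where it was at the start of the episode above 0.03 m or angle between spice_jar's own z axis and vertical above 0.3 rad).
It fails at once if the food tub is shifted by more than 30 mm or knocked over (distance of food_tub from where it was at the start of the episode above 0.03 m or angle between food_tub's own z axis and vertical above 0.3 rad).
It also fails if it takes over 64 s, if anything falls off the work surface, if the arm or the gripper's body presses on something with over 40 N, if the wrist force passes 120 N, or if a joint passes its speed limit or range.

## Working session

There is one attempt and no reset: what is moved stays moved. The work goes in short steps, Python scripts to look and compute and a tool call to move; the robot and the scene stay as the last step left them, time stands still between calls to the robot, and variables do not carry over. Pictures are saved under pics/ and viewed, at most 10 in all, crops included, and the job is handed in when it is done.

Besides the shell and the picture viewer there is one more tool, called after "Call:" in YAML: its name, and indented under it one key for each argument. send_rows: Moves the arm, as the interface text tells. Its arguments: {"type":"object","properties":{"steps":{"type":"array","items":{"type":"object","properties":{"dp":{"type":"array","items":{"type":"number"}},"roll":{"type":"number"},"jaw":{"type":"number"}}}},"newtons":{"type":"number"}},"required":["steps"]}

```bash
mkdir -p pics
cat > h.py <<'E'
import numpy as np, cv2, pickle
from plant import r
def cap(n,f):
    c=r.capture(n); cv2.imwrite(f'pics/{f}.png',c['image']); pickle.dump(c,open(f'pics/{f}.pkl','wb')); return c
def load(f): return pickle.load(open(f'pics/{f}.pkl','rb'))
def ray(c,uv):
    R=cv2.Rodrigues(np.array(c['rvec'],float))[0]; t=np.array(c['tvec'],float).ravel()
    p=cv2.undistortPoints(np.array([[uv]],float),np.array(c['K'],float),None)[0,0]
    return -R.T@t, R.T@np.array([*p,1])
def onz(c,uv,z):
    o,d=ray(c,uv); return o+d*(z-o[2])/d[2]
def proj(c,P):
    return cv2.projectPoints(np.array(P,float).reshape(-1,3),np.array(c['rvec'],float),np.array(c['tvec'],float),np.array(c['K'],float),None)[0][:,0]
E
python3 - <<'E'
from h import *
a=cap('scene','s0');b=cap('top','t0')
for c in(a,b): print(ray(c,(320,240)))
print(r.get_state())
E
```

```text
(array([0.43167328, 0.85327456, 0.75142665]), array([ 0.14791653, -0.836085  , -0.5283572 ]))
(array([ 0.44761631, -0.13420682,  1.04734391]), array([ 0.1670122 , -0.01562105, -0.98596601]))
{'time_s': 0.1, 'joints': array([ 8.63488506e+01,  2.05874888e+01,  6.40075898e-01, -2.03112118e-02,
       -7.01362352e+01, -1.65072999e+01]), 'qd': array([-0.06764755, -0.07658522,  0.05751959,  0.0424064 ,  0.03864261,
       -0.10103313]), 'joint_torque': array([-1.78356826e-03, -5.84162092e+01,  2.93750435e+01,  7.01554075e+00,
        1.01378281e-02, -5.53693224e-05]), 'tcp_pos': array([0.23247727, 0.63325799, 0.23971449]), 'eef_rot': array([ 1.79914374e+02, -5.46214451e-03, -2.01653605e+01]), 'contact_force': array([-0.8950035 ,  0.22036589, -1.26520855]), 'moment': array([-0.02693661,  0.01744018,  0.01018891]), 'gripper_force': 0.0, 'gripper_width': 0.08764020737689027}
```

View pics/t0.png

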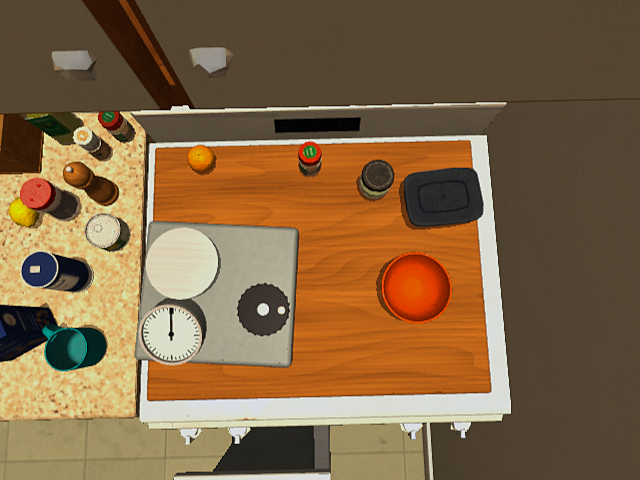

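View pics/s0.png

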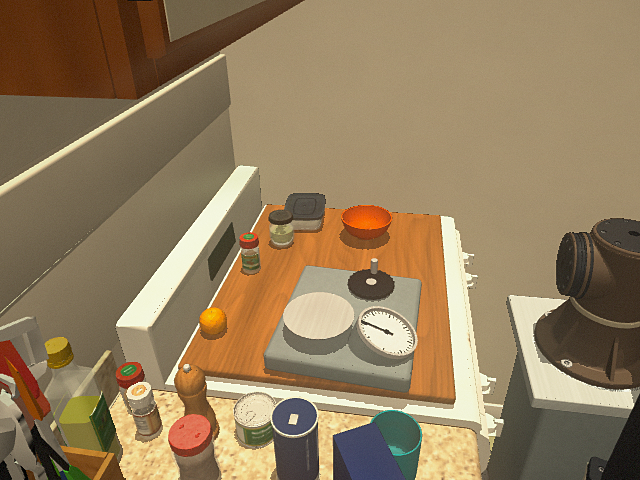

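Run:
```python
from h import *
a=load('s0');b=load('t0')
P=lambda n,uv,z:print(n,onz(b,uv,z).round(4))
# segment
hsv=cv2.cvtColor(b['image'],cv2.COLOR_BGR2HSV)
m=((hsv[...,0]<9)&(hsv[...,1]>200)&(hsv[...,2]>90)).astype(np.uint8); m[:,:370]=0; m[:240]=0
m[:,470:]=0
c=max(cv2.findContours(m,0,1)[0],key=cv2.contourArea); e=cv2.fitEllipse(cv2.convexHull(c)); print('bowl ell',e)
P('bowl',e[0],.092)
P('pan',(182,263),.120);P('panL',(145.5,263),.12);P('panR',(219,263),.12)
P('knobaxis',(263,309.5),.094);P('peg',(282,310.5),.129)
P('dial',(171.5,333),.115);P('tip',(171,308),.125)
for n,uv in dict(FL=(136,358),FR=(292,366),BR=(299,228),BL=(148,222)).items():P(n,uv,.08)
P('olive',(378,174),.116);P('spice',(310,151),.127);P('tub',(443,195),.081);P('tubcorner',(481,218),.081);P('tubFL',(405,226),.081)
big=cv2.resize(b['image'][200:390,120:480],None,fx=2.2,fy=2.2,interpolation=cv2.INTER_CUBIC)
cv2.imwrite('pics/t0c.png',big)
```

```text
bowl ell ((416.4420471191406, 287.24273681640625), (65.76364135742188, 68.43241882324219), 137.4502716064453)
bowl [ 0.511  -0.3363  0.092 ]
pan [0.5659 0.118  0.12  ]
panL [0.5675 0.1883 0.12  ]
panR [0.5642 0.0466 0.12  ]
knobaxis [ 0.4745 -0.035   0.094 ]
peg [ 0.4708 -0.0742  0.129 ]
dial [0.4338 0.136  0.115 ]
tip [0.4803 0.1353 0.125 ]
FL [0.387  0.2139 0.08  ]
FR [ 0.3653 -0.0892  0.08  ]
BR [ 0.6372 -0.1075  0.08  ]
BL [0.6567 0.2002 0.08  ]
olive [ 0.7362 -0.2679  0.116 ]
spice [ 0.7835 -0.1334  0.127 ]
tub [ 0.6992 -0.4042  0.081 ]
tubcorner [ 0.6492 -0.4782  0.081 ]
tubFL [ 0.6362 -0.3228  0.081 ]
```

View pics/t0c.png

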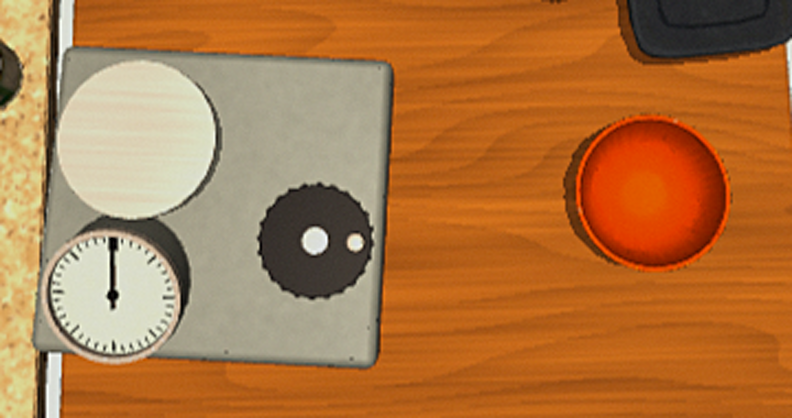

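Call:
send_rows:
  steps:
    - {"dp": [50, 30, -5], "roll": -0.08, "jaw": 60}
    - {"dp": [100, 60, -11], "roll": -0.16, "jaw": 60}
    - {"dp": [150, 90, -16], "roll": -0.24, "jaw": 60}
    - {"dp": [199, 120, -22], "roll": -0.32, "jaw": 50}
    - {"dp": [249, 150, -27], "roll": -0.352, "jaw": 50}

```text
time_s: 0.72
tcp_pos: [0.4154, 0.4053, 0.2676]
eef_rot: [180.0, 0.0, 0.1]
contact_force: [0.7, 0.2, -0.0]
gripper_width: 0.0455
gripper_force: 0.0
```

Call:
send_rows:
  steps:
    - {"dp": [8, 54, 0], "roll": 0, "jaw": 48}
    - {"dp": [16, 108, 0], "roll": 0, "jaw": 48}
    - {"dp": [24, 161, 0], "roll": 0, "jaw": 48}
    - {"dp": [30, 215, 0], "roll": 0, "jaw": 48}
    - {"dp": [36, 268, 0], "roll": 0, "jaw": 48}

```text
time_s: 1.35
tcp_pos: [0.4504, 0.1372, 0.2675]
eef_rot: [180.0, 0.0, 0.0]
contact_force: [1.0, 0.2, 0.1]
gripper_width: 0.0419
gripper_force: 0.0
```

Call:
send_rows:
  steps:
    - {"dp": [6, 54, 0], "roll": 0, "jaw": 48}
    - {"dp": [12, 108, 0], "roll": 0, "jaw": 48}
    - {"dp": [18, 161, 0], "roll": 0, "jaw": 48}
    - {"dp": [24, 215, 0], "roll": 0, "jaw": 48}
    - {"dp": [30, 268, 0], "roll": 0, "jaw": 48}

```text
time_s: 1.98
tcp_pos: [0.4805, -0.1307, 0.2675]
eef_rot: [-180.0, -0.0, 0.0]
contact_force: [0.4, 0.1, 0.6]
gripper_width: 0.0422
gripper_force: 0.0
```

Call:
send_rows:
  steps:
    - {"dp": [6, 54, 10], "roll": 0, "jaw": 48}
    - {"dp": [12, 108, 25], "roll": 0, "jaw": 48}
    - {"dp": [18, 161, 40], "roll": 0, "jaw": 48}
    - {"dp": [24, 215, 55], "roll": 0, "jaw": 48}
    - {"dp": [30, 266, 70], "roll": 0, "jaw": 48}

```text
time_s: 2.6
tcp_pos: [0.5106, -0.3968, 0.1966]
eef_rot: [-180.0, 0.0, -0.0]
contact_force: [1.4, 1.5, 1.0]
gripper_width: 0.0415
gripper_force: 0.0
```

Run:
```python
from h import *
c=cap('wrist','w1');print(r.get_state()['tcp_pos'])
hsv=cv2.cvtColor(c['image'],cv2.COLOR_BGR2HSV)
print(proj(c,[[.511,-.336,.092],[.511,-.406,.092],[.511,-.266,.092],[.581,-.336,.092],[.441,-.336,.092]]).round(0))
```

```text
[ 0.50996935 -0.40104239  0.19338074]
[[238. 236.]
 [332. 236.]
 [144. 236.]
 [231. 139.]
 [243. 319.]]
```

View pics/w1.png

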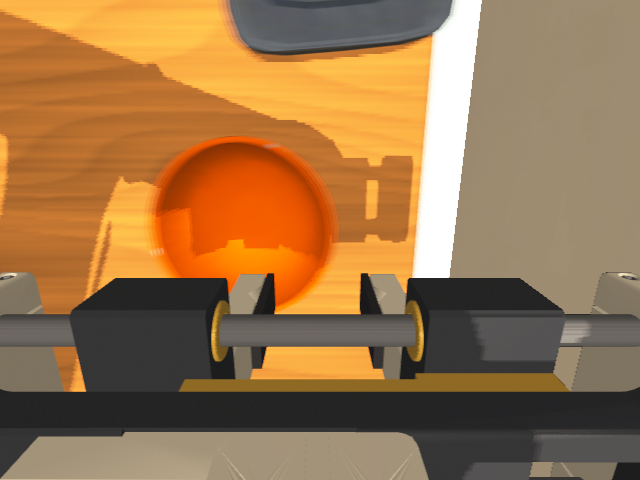

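Call:
send_rows:
  steps:
    - {"dp": [0, 1, 30], "roll": 0, "jaw": 48}
    - {"dp": [0, 1, 60], "roll": 0, "jaw": 48}
    - {"dp": [0, 1, 85], "roll": 0, "jaw": 48}
    - {"dp": [0, 1, 105], "roll": 0, "jaw": 48}
    - {"dp": [0, 1, 105], "roll": 0, "jaw": 48}

```text
time_s: 3.28
tcp_pos: [0.5095, -0.3953, 0.0905]
eef_rot: [-179.9, 0.2, -0.0]
contact_force: [-0.8, 0.2, 1.0]
gripper_width: 0.0421
gripper_force: 0.0
```

Call:
send_rows:
  newtons: 25
  steps:
    - {"dp": [0, 0, 0], "roll": 0, "jaw": 25}
    - {"dp": [0, 0, 0], "roll": 0, "jaw": 15}
    - {"dp": [0, 0, 0], "roll": 0, "jaw": 5}
    - {"dp": [0, 0, 0], "roll": 0, "jaw": 0}
    - {"dp": [0, 0, 0], "roll": 0, "jaw": 0}

```text
time_s: 3.9
tcp_pos: [0.511, -0.3964, 0.0934]
eef_rot: [180.0, -0.0, 0.0]
contact_force: [-1.6, -2.3, 5.9]
gripper_width: 0.012
gripper_force: 22.2
```

Run:
```python
from h import *
c=cap('wrist','w2');d=cap('scene','s2');s=r.get_state();print(s['tcp_pos'],s['gripper_width'],s['gripper_force'],s['contact_force'])
i=cv2.resize(d['image'][150:290,280:480],(800,560))
cv2.imwrite('pics/s2c.png',np.hstack([cv2.resize(c['image'],(400,300)),cv2.resize(d['image'][150:300,280:480],(400,300))]))
```

```text
[ 0.51095322 -0.39644021  0.0933987 ] 0.011885893555696617 22.26826235402541 [-1.84789804 -0.8957667   5.14366141]
```

View pics/s2c.png

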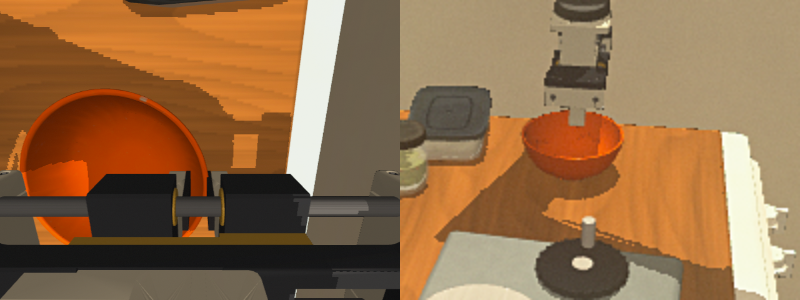

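The wrist view and the scene crop show the right rim between the pads, with the bowl about level. I'll lift it a little.

Call:
send_rows:
  newtons: 35
  steps:
    - {"dp": [0, 0, 0], "roll": 0, "jaw": 0}
    - {"dp": [0, 0, -5], "roll": 0, "jaw": 0}
    - {"dp": [0, 0, -15], "roll": 0, "jaw": 0}
    - {"dp": [0, 0, -27], "roll": 0, "jaw": 0}
    - {"dp": [0, 0, -40], "roll": 0, "jaw": 0}

```text
time_s: 4.62
tcp_pos: [0.5109, -0.396, 0.1333]
eef_rot: [180.0, -0.0, 0.0]
contact_force: [-0.8, 0.1, -3.2]
gripper_width: 0.0062
gripper_force: 34.6
```

Call:
send_rows:
  steps:
    - {"dp": [0, 0, -20], "roll": 0, "jaw": 0}
    - {"dp": [0, 0, -45], "roll": 0, "jaw": 0}
    - {"dp": [0, 0, -70], "roll": 0, "jaw": 0}
    - {"dp": [0, 0, -85], "roll": 0, "jaw": 0}
    - {"dp": [0, 0, -90], "roll": 0, "jaw": 0}

```text
time_s: 5.25
tcp_pos: [0.5111, -0.3961, 0.2236]
eef_rot: [180.0, -0.1, 0.0]
contact_force: [-0.1, -0.4, -2.9]
gripper_width: 0.0065
gripper_force: 35.1
```

Run:
```python
from h import *
c=cap('wrist','w3');d=cap('scene','s3');s=r.get_state();print(s['tcp_pos'],s['gripper_width'],s['gripper_force'],s['contact_force'],s['moment'])
cv2.imwrite('pics/s3c.png',np.hstack([cv2.resize(c['image'],(400,300)),cv2.resize(d['image'][110:260,280:480],(400,300))]))
```

```text
[ 0.51073769 -0.3959195   0.22253455] 0.006513731724979046 34.82722650573123 [-0.35509052 -0.20820963 -2.88151213] [-0.09115933 -0.03210923 -0.00758649]
```

View pics/s3c.png

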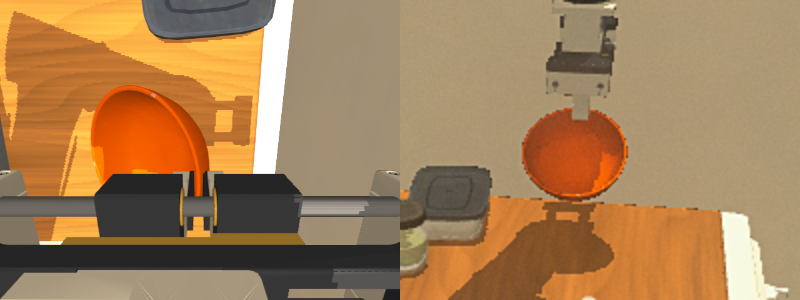

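```bash
cat > tilt.py <<'E'
from h import *
from scipy.optimize import least_squares
def bowl_pts(C,th,phi=0):  # bottom centre C, tilt th about x: +y side down for th>0
    a=np.linspace(0,2*np.pi,120,endpoint=False)
    pr=[(26,0),(52,25),(60,42),(70,62)]
    L=np.vstack([np.c_[R*np.cos(a),R*np.sin(a),0*a+z] for R,z in pr])/1000
    Rm=cv2.Rodrigues(np.array([-th,phi,0.]))[0]
    return L@Rm.T+C
def fit(c,win,x0,fix=None):
    h=cv2.cvtColor(c['image'],cv2.COLOR_BGR2HSV)
    m=((h[...,0]<11)&(h[...,1]>150)&(h[...,2]>70)).astype(np.uint8)
    k=np.zeros_like(m);k[win[1]:win[3],win[0]:win[2]]=1;m*=k
    ct=max(cv2.findContours(m,0,1)[0],key=cv2.contourArea)
    hu=cv2.convexHull(ct)[:,0].astype(float)
    ds=[np.array([np.cos(t),np.sin(t)]) for t in np.linspace(0,2*np.pi,36,endpoint=False)]
    sup=np.array([(hu@d).max() for d in ds])
    def f(p):
        q=proj(c,bowl_pts(p[:3],p[3],p[4]))
        return np.r_[[(q@d).max() for d in ds]-sup, (p[0]-x0[0])*300, p[4]*5]
    s=least_squares(f,x0,loss='soft_l1'); return s.x,np.abs(s.fun[:36]).mean()
E
python3 - <<'E'
from tilt import *
c=load('s3')
for t in (.4,.8,1.1):
    p,e=fit(c,(330,140,410,220),[.511,-.36,.14,t,0]);print(p.round(4),e)
    B=bowl_pts(p[:3],p[3],p[4]);top=B[360:][np.argmin(B[360:,1])];print('rim grip pt',top.round(3),'low',B[B[:,2].argmin()].round(3), 'botom', B[:120][B[:120,2].argmin()].round(3))
E
```

```text
[ 0.5128 -0.3796  0.1244  0.5922  0.0218] 0.30556662204791035
rim grip pt [ 0.514 -0.403  0.215] low [ 0.514 -0.358  0.11 ] botom [ 0.514 -0.358  0.11 ]
[ 0.5136 -0.3932  0.1203  0.6388  0.021 ] 0.30889773896924233
rim grip pt [ 0.515 -0.412  0.212] low [ 0.515 -0.372  0.105] botom [ 0.515 -0.372  0.105]
[ 0.5128 -0.3796  0.1244  0.5922  0.0218] 0.3055665280302136
rim grip pt [ 0.514 -0.403  0.215] low [ 0.514 -0.358  0.11 ] botom [ 0.514 -0.358  0.11 ]
```

Call:
send_rows:
  steps:
    - {"dp": [0, 0, -15], "roll": 0, "jaw": 0}
    - {"dp": [1, -10, -35], "roll": 0, "jaw": 0}
    - {"dp": [4, -30, -50], "roll": 0, "jaw": 0}
    - {"dp": [7, -60, -60], "roll": 0, "jaw": 0}
    - {"dp": [11, -95, -65], "roll": 0, "jaw": 0}

```text
time_s: 5.98
tcp_pos: [0.5218, -0.2998, 0.2881]
eef_rot: [-180.0, -0.0, -0.0]
contact_force: [0.7, 0.2, -2.9]
gripper_width: 0.0064
gripper_force: 34.9
```

Call:
send_rows:
  steps:
    - {"dp": [4, -38, 0], "roll": 0, "jaw": 0}
    - {"dp": [8, -78, 0], "roll": 0, "jaw": 0}
    - {"dp": [12, -118, 0], "roll": 0, "jaw": 0}
    - {"dp": [16, -158, 0], "roll": 0, "jaw": 0}
    - {"dp": [21, -198, 0], "roll": 0, "jaw": 0}

```text
time_s: 6.6
tcp_pos: [0.5427, -0.1006, 0.2884]
eef_rot: [-180.0, -0.1, 0.1]
contact_force: [1.1, -0.5, -2.6]
gripper_width: 0.0066
gripper_force: 34.9
```

Call:
send_rows:
  steps:
    - {"dp": [4, -40, 0], "roll": 0, "jaw": 0}
    - {"dp": [8, -80, 0], "roll": 0, "jaw": 0}
    - {"dp": [12, -120, 0], "roll": 0, "jaw": 0}
    - {"dp": [16, -150, 0], "roll": 0, "jaw": 0}
    - {"dp": [19, -175, 10], "roll": 0, "jaw": 0}

```text
time_s: 7.22
tcp_pos: [0.5619, 0.0746, 0.2789]
eef_rot: [-179.9, -0.1, 0.1]
contact_force: [-0.6, 0.3, -2.4]
gripper_width: 0.0063
gripper_force: 35.1
```

Call:
send_rows:
  steps:
    - {"dp": [1, -15, 6], "roll": 0, "jaw": 0}
    - {"dp": [2, -25, 12], "roll": 0, "jaw": 0}
    - {"dp": [2, -31, 18], "roll": 0, "jaw": 0}
    - {"dp": [2, -31, 20], "roll": 0, "jaw": 0}
    - {"dp": [2, -31, 20], "roll": 0, "jaw": 0}

```text
time_s: 7.85
tcp_pos: [0.5637, 0.1025, 0.2576]
eef_rot: [180.0, 0.0, -0.0]
contact_force: [-0.6, 0.5, -2.2]
gripper_width: 0.0063
gripper_force: 34.9
```

Run:
```python
from tilt import *
c=cap('scene','s4');b=cap('top','t4');s=r.get_state();print(s['tcp_pos'],s['gripper_width'],s['gripper_force'],s['contact_force'])
t=s['tcp_pos']
for y in(-.01,.02):
    p,e=fit(c,(180,130,480,420),[t[0],t[1]+y,t[2]-.1,.6,0]);print(p.round(4),e)
    B=bowl_pts(p[:3],p[3],p[4]);print('grip',B[360:][np.argmin(B[360:,1])].round(3),'low',B[B[:,2].argmin()].round(3))
cv2.imwrite('pics/s4c.png',np.hstack([cv2.resize(b['image'][180:390,120:400],(400,300)),cv2.resize(c['image'][150:420,200:480],(400,300))]))
```

```text
[0.56386758 0.10257207 0.25784914] 0.006124294581760045 34.931787355744746 [ 0.5595692   0.72659409 -3.70635216]
[0.5684 0.104  0.1492 0.6279 0.0255] 0.5690069847177431
grip [0.57  0.084 0.241] low [0.57  0.125 0.134]
[0.5684 0.104  0.1492 0.6279 0.0255] 0.5690071120503271
grip [0.57  0.084 0.241] low [0.57  0.125 0.134]
```

View pics/s4c.png

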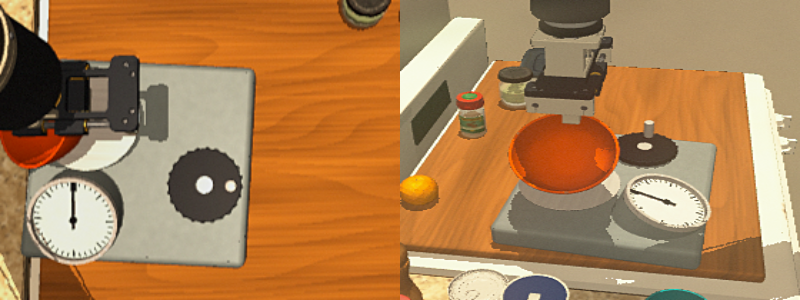

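Call:
send_rows:
  steps:
    - {"dp": [0, 0, 4], "roll": 0, "jaw": 0}
    - {"dp": [0, 0, 8], "roll": 0, "jaw": 0}
    - {"dp": [0, 0, 12], "roll": 0, "jaw": 0}
    - {"dp": [0, 0, 15], "roll": 0, "jaw": 0}
    - {"dp": [0, 0, 18], "roll": 0, "jaw": 0}

```text
time_s: 8.57
tcp_pos: [0.5637, 0.103, 0.2393]
eef_rot: [180.0, 0.0, 0.0]
contact_force: [-0.1, -0.2, -1.6]
gripper_width: 0.0061
gripper_force: 34.9
```

Call:
send_rows:
  steps:
    - {"dp": [0, 0, 2], "roll": 0, "jaw": 0}
    - {"dp": [0, 0, 3], "roll": 0, "jaw": 0}
    - {"dp": [0, 0, 4], "roll": 0, "jaw": 0}
    - {"dp": [0, 0, 5], "roll": 0, "jaw": 0}
    - {"dp": [0, 0, 5], "roll": 0, "jaw": 0}

```text
time_s: 9.2
tcp_pos: [0.5637, 0.103, 0.2345]
eef_rot: [180.0, 0.0, 0.0]
contact_force: [-0.8, 0.1, -3.6]
gripper_width: 0.0063
gripper_force: 34.9
```

```bash
cat > chk.py <<'E'
import sys
from tilt import *
n=sys.argv[1]
c=cap('scene','s'+n);b=cap('top','t'+n);s=r.get_state();print(s['time_s'],s['tcp_pos'],s['gripper_width'],s['gripper_force'],s['contact_force'].round(1))
t=s['tcp_pos']
p,e=fit(c,(180,130,480,420),[t[0],t[1]+.01,t[2]-.1,.5,0]);print(p.round(4),e)
B=bowl_pts(p[:3],p[3],p[4]);print('grip',B[360:][np.argmin(B[360:,1])].round(3),'low',B[B[:,2].argmin()].round(3))
# needle: dark line angle in the rectified dial
H=np.array
D=H([.4325,.1362,.115]);th=np.deg2rad(20)
yw=np.deg2rad(-3.8);f=H([np.cos(yw),np.sin(yw),0]);l=H([-np.sin(yw),np.cos(yw),0])
ex=f*np.cos(th)+H([0,0,np.sin(th)])
P=[D+.065*(s1*ex+s2*l) for s1,s2 in((1,1),(1,-1),(-1,-1),(-1,1))]
rect=[]
for k in(b,c):
    M=cv2.getPerspectiveTransform(proj(k,P).astype(np.float32),np.float32([[0,0],[390,0],[390,390],[0,390]]))
    rect.append(cv2.warpPerspective(k['image'],M,(390,390),flags=cv2.INTER_CUBIC))
cv2.imwrite(f'pics/d{n}.png',np.hstack(rect))
E
python3 chk.py 5
```

```text
9.3 [0.56374857 0.10307581 0.23461453] 0.006135883288110841 34.92524184199283 [-0.7 -0.7 -3. ]
[0.5674 0.11   0.1275 0.5944 0.0292] 0.5106294292881954
grip [0.57  0.087 0.218] low [0.568 0.132 0.113]
```

```bash
cat > dial.py <<'E'
from h import *
def dial(f,n=None):
    # from rectified pic (top half): refine centre by steel-rim/white card moment
    g=cv2.cvtColor(cv2.imread(f'pics/{f}.png')[:, :390],cv2.COLOR_BGR2GRAY)
    w=(g>170).astype(np.uint8); k=np.zeros_like(w); cv2.circle(k,(195,195),185,1,-1); w*=k
    pts=cv2.convexHull(cv2.findNonZero(w)); (cx,cy),R=cv2.minEnclosingCircle(pts)
    e=cv2.fitEllipse(pts)
    a=np.deg2rad(np.arange(0,360,1)) # clockwise from back
    cx,cy=e[0]
    def prof(r0,r1):
        rr=np.linspace(r0,r1,15)*3
        X=cx+np.outer(rr,np.sin(a));Y=cy-np.outer(rr,np.cos(a))
        return 255-cv2.remap(g,X.astype(np.float32),Y.astype(np.float32),1).mean(0)
    N=prof(12,30);Z=prof(39,50)
    def peak(p,wd):
        p=p-np.median(p);q=np.convolve(np.r_[p,p,p],np.ones(wd)/wd,'same')[360:720];i=q.argmax()
        j=np.arange(i-12,i+13);v=np.clip(p[j%360]-.3*p.max(),0,None);return (v*j).sum()/v.sum(),q[i]
    return dict(c=(cx,cy),ax=e[1],needle=peak(N,5),zero=peak(Z,9))
E
sed -i '$a from dial import dial\nprint(dial(f"d{n}"))' chk.py
sed -i 's/^D=H.*;th/D=H([.4325,.1362,.115]);th/' chk.py
python3 chk.py 5b
```

```text
9.4 [0.56375093 0.10308438 0.23461586] 0.006314088270757093 34.912369822268374 [-0.6  0.1 -3.4]
[0.5701 0.1022 0.1232 0.6265 0.0116] 0.574004516303448
grip [0.571 0.082 0.214] low [0.57  0.123 0.108]
{'c': (189.55873107910156, 201.62718200683594), 'ax': (351.1001281738281, 367.5049743652344), 'needle': (np.float64(1.9700640740495368), np.float64(222.10666666666668)), 'zero': (np.float64(1.5656883810558906), np.float64(169.48518518518517))}
```

```bash
sed -n 1,3p chk.py >/dev/null
python3 - <<'E'
# start picture through the same dial code
src=open('chk.py').read().split("# needle")[1]
from h import *
n='0';b=load('t0');c=load('s0')
exec("#"+src)
E
```

```text
{'c': (187.51815795898438, 201.39495849609375), 'ax': (350.4613037109375, 361.3731994628906), 'needle': (np.float64(3.8512885014771694), np.float64(209.13333333333335)), 'zero': (np.float64(2.490443342674427), np.float64(164.7185185185185))}
```

View pics/d5b.png

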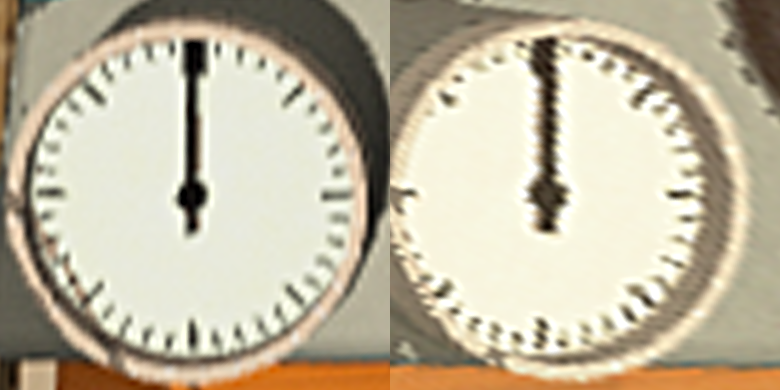

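```bash
sed -i 's/cx,cy=e\[0\]/cx,cy=191.5,197/; s/prof(39,50)/prof(42,52)/' dial.py; python3 -c "
from dial import dial
print(dial('d0'),dial('d5b'))"
```

```text
{'c': (191.5, 197), 'ax': (350.4613037109375, 361.3731994628906), 'needle': (np.float64(0.21595143498753827), np.float64(210.29333333333332)), 'zero': (np.float64(1.1755602655612005), np.float64(176.12962962962962))} {'c': (191.5, 197), 'ax': (351.1001281738281, 367.5049743652344), 'needle': (np.float64(0.16828556850890963), np.float64(221.90666666666667)), 'zero': (np.float64(1.1378563695416817), np.float64(184.85185185185182))}
```

Call:
send_rows:
  steps:
    - {"dp": [0, 0, 1], "roll": 0, "jaw": 0}
    - {"dp": [0, 0, 2.5], "roll": 0, "jaw": 0}
    - {"dp": [0, 0, 4], "roll": 0, "jaw": 0}
    - {"dp": [0, 0, 5], "roll": 0, "jaw": 0}
    - {"dp": [0, 0, 5], "roll": 0, "jaw": 0}

```text
time_s: 10.02
tcp_pos: [0.5637, 0.103, 0.2295]
eef_rot: [180.0, 0.0, 0.0]
contact_force: [-1.1, -0.1, -3.0]
gripper_width: 0.0064
gripper_force: 34.9
```

```bash
python3 chk.py 6
```

```text
10.125 [0.56375506 0.10303561 0.22958367] 0.0062945895318716315 34.923315054620616 [-0.3 -0.2 -3.5]
[0.5696 0.0956 0.116  0.6699 0.037 ] 0.6622728998154233
grip [0.573 0.079 0.208] low [0.571 0.116 0.1  ]
{'c': (191.5, 197), 'ax': (351.1260681152344, 367.4589538574219), 'needle': (np.float64(0.16667307156513306), np.float64(222.24)), 'zero': (np.float64(1.149506726457399), np.float64(185.72592592592588))}
```

Call:
send_rows:
  steps:
    - {"dp": [0, 0, 1], "roll": 0, "jaw": 0}
    - {"dp": [0, 0, 2], "roll": 0, "jaw": 0}
    - {"dp": [0, 0, 3], "roll": 0, "jaw": 0}
    - {"dp": [0, 0, 4], "roll": 0, "jaw": 0}
    - {"dp": [0, 0, 5], "roll": 0, "jaw": 0}

```text
time_s: 10.75
tcp_pos: [0.5638, 0.1031, 0.2245]
eef_rot: [-180.0, -0.0, 0.0]
contact_force: [0.2, 0.1, -3.7]
gripper_width: 0.0064
gripper_force: 34.9
```

```bash
python3 chk.py 7
```

```text
10.85 [0.56369134 0.10300995 0.2244716 ] 0.0064320069121500375 34.91309858072782 [ 0.6  0.1 -3.3]
[0.5698 0.0955 0.1104 0.6636 0.0313] 0.599228169273535
grip [0.572 0.079 0.202] low [0.571 0.116 0.094]
{'c': (191.5, 197), 'ax': (351.1947021484375, 367.4004211425781), 'needle': (np.float64(3.416447853325962), np.float64(220.17333333333335)), 'zero': (np.float64(1.209701537173276), np.float64(183.75555555555556))}
```

Call:
send_rows:
  newtons: 20
  steps:
    - {"dp": [0, 0, -4], "roll": 0, "jaw": 0}
    - {"dp": [0, 6, -4], "roll": 0, "jaw": 0}
    - {"dp": [0, 12, -3], "roll": 0, "jaw": 0}
    - {"dp": [0, 12, 0], "roll": 0, "jaw": 0}
    - {"dp": [0, 12, 3], "roll": 0, "jaw": 0}

```text
time_s: 11.48
tcp_pos: [0.5638, 0.0907, 0.2216]
eef_rot: [180.0, -0.0, -0.0]
contact_force: [-0.5, -0.9, 0.5]
gripper_width: 0.0064
gripper_force: 21.1
```

Call:
send_rows:
  newtons: 8
  steps:
    - {"dp": [0, 0, 1], "roll": 0, "jaw": 0}
    - {"dp": [0, 1, 2], "roll": 0, "jaw": 0}
    - {"dp": [0, 2, 3], "roll": 0, "jaw": 0}
    - {"dp": [0, 4, 4], "roll": 0, "jaw": 0}
    - {"dp": [0, 6, 5], "roll": 0, "jaw": 0}

```text
time_s: 12.1
tcp_pos: [0.5638, 0.085, 0.2166]
eef_rot: [-180.0, -0.0, 0.0]
contact_force: [-0.4, -0.0, 1.4]
gripper_width: 0.007
gripper_force: 7.6
```

```bash
python3 chk.py 8
```

```text
12.2 [0.5637008  0.08487197 0.21652032] 0.007217492574712379 7.586463866282429 [-0.   0.1  1. ]
[0.5679 0.0823 0.1049 0.6518 0.0497] 0.6951394603531205
grip [0.572 0.064 0.197] low [0.569 0.103 0.089]
{'c': (191.5, 197), 'ax': (342.14324951171875, 370.6288757324219), 'needle': (np.float64(48.106331832741205), np.float64(211.42666666666668)), 'zero': (np.float64(1.1695986978025419), np.float64(176.46666666666664))}
```

Call:
send_rows:
  newtons: 5
  steps:
    - {"dp": [0, 2, 1], "roll": 0, "jaw": 0}
    - {"dp": [0, 4, 2], "roll": 0, "jaw": 0}
    - {"dp": [0, 6, 3], "roll": 0, "jaw": 0}
    - {"dp": [0, 8, 5], "roll": 0, "jaw": 0}
    - {"dp": [0, 10, 7], "roll": 0, "jaw": 0}

```text
time_s: 12.82
tcp_pos: [0.5638, 0.0748, 0.2095]
eef_rot: [180.0, -0.0, 0.0]
contact_force: [0.4, -0.6, 1.0]
gripper_width: 0.0071
gripper_force: 5.1
```

```bash
python3 chk.py 9
```

```text
12.925 [0.56360881 0.07471853 0.20932368] 0.00720560802870948 5.116660580970347 [-0.6 -0.6  1.2]
[ 0.572   0.0712  0.0935  0.5538 -0.0055] 0.6031996225845063
grip [0.572 0.044 0.183] low [0.572 0.093 0.08 ]
{'c': (191.5, 197), 'ax': (330.3020935058594, 372.970947265625), 'needle': (np.float64(58.476420037727934), np.float64(199.08)), 'zero': (np.float64(1.1631997652505626), np.float64(170.47777777777776))}
```

Call:
send_rows:
  newtons: 4
  steps:
    - {"dp": [0, 2, 2], "roll": 0, "jaw": 0}
    - {"dp": [0, 4, 4], "roll": 0, "jaw": 0}
    - {"dp": [0, 6, 6], "roll": 0, "jaw": 0}
    - {"dp": [0, 8, 8], "roll": 0, "jaw": 0}
    - {"dp": [0, 10, 10], "roll": 0, "jaw": 0}

```text
time_s: 13.55
tcp_pos: [0.5637, 0.0648, 0.1995]
eef_rot: [180.0, 0.0, 0.0]
contact_force: [-0.6, -2.2, 2.7]
gripper_width: 0.0073
gripper_force: 4.7
```

```bash
python3 chk.py 10
```

```text
13.65 [0.56358551 0.06473439 0.19932006] 0.007059539456096194 4.662020870600827 [ 0.3 -2.8  2.2]
[ 0.5739  0.0611  0.0822  0.4849 -0.0109] 0.6003518744377514
grip [0.573 0.028 0.17 ] low [0.574 0.084 0.07 ]
{'c': (191.5, 197), 'ax': (323.3479309082031, 373.25140380859375), 'needle': (np.float64(71.98128210638696), np.float64(192.04000000000002)), 'zero': (np.float64(1.147771644001616), np.float64(166.14074074074077))}
```

Call:
send_rows:
  newtons: 3
  steps:
    - {"dp": [0, 2, 0], "roll": 0, "jaw": 0}
    - {"dp": [0, 4, 0], "roll": 0, "jaw": 0}
    - {"dp": [0, 6, 1], "roll": 0, "jaw": 0}
    - {"dp": [0, 8, 2], "roll": 0, "jaw": 0}
    - {"dp": [0, 10, 3], "roll": 0, "jaw": 0}

```text
time_s: 14.28
tcp_pos: [0.5637, 0.055, 0.1963]
eef_rot: [-180.0, 0.0, 0.0]
contact_force: [-0.3, 0.2, 0.9]
gripper_width: 0.0079
gripper_force: 3.5
```

```bash
python3 chk.py 11
```

```text
14.375 [0.56357034 0.05491768 0.19628067] 0.007965607308795588 3.465372168502654 [-0.6 -0.   0.6]
[0.5721 0.0691 0.088  0.3415 0.0047] 0.5667354563098065
grip [0.572 0.024 0.17 ] low [0.572 0.094 0.079]
{'c': (191.5, 197), 'ax': (322.0404052734375, 366.8518981933594), 'needle': (np.float64(43.06208546852904), np.float64(221.23333333333335)), 'zero': (np.float64(1.1290612129958815), np.float64(160.2259259259259))}
```

Call:
send_rows:
  newtons: 3
  steps:
    - {"dp": [0, 2, 1], "roll": 0, "jaw": 0}
    - {"dp": [0, 4, 2], "roll": 0, "jaw": 0}
    - {"dp": [0, 6, 4], "roll": 0, "jaw": 0}
    - {"dp": [0, 8, 6], "roll": 0, "jaw": 0}
    - {"dp": [0, 10, 8], "roll": 0, "jaw": 0}

```text
time_s: 15.0
tcp_pos: [0.5637, 0.045, 0.1883]
eef_rot: [-180.0, 0.0, 0.0]
contact_force: [0.6, -0.1, -0.8]
gripper_width: 0.0092
gripper_force: 3.1
```

```bash
python3 chk.py 12
```

```text
15.1 [0.56357503 0.04484325 0.18822755] 0.009334989119396973 3.1105578209685802 [-0.6  0.7 -0.1]
[ 0.572   0.0705  0.087   0.1865 -0.0043] 0.4820547891606779
grip [0.572 0.013 0.161] low [0.572 0.096 0.082]
{'c': (191.5, 197), 'ax': (322.6064758300781, 364.35430908203125), 'needle': (np.float64(30.30828194340385), np.float64(221.33333333333337)), 'zero': (np.float64(1.1206034018317554), np.float64(148.04444444444442))}
```

Call:
send_rows:
  newtons: 3
  steps:
    - {"dp": [0, 1, 2], "roll": 0, "jaw": 0}
    - {"dp": [0, 2, 4], "roll": 0, "jaw": 0}
    - {"dp": [0, 3, 6], "roll": 0, "jaw": 0}
    - {"dp": [0, 4, 8], "roll": 0, "jaw": 0}
    - {"dp": [0, 5, 10], "roll": 0, "jaw": 0}

```text
time_s: 15.72
tcp_pos: [0.5637, 0.04, 0.1785]
eef_rot: [-180.0, -0.0, 0.0]
contact_force: [-0.8, 0.7, 1.8]
gripper_width: 0.0095
gripper_force: 3.5
```

```bash
python3 chk.py 13
```

```text
15.825 [0.56372691 0.04009479 0.17838983] 0.009699230025516745 3.4447921001992654 [-0.9  0.3  0.9]
[0.5663 0.0887 0.0947 0.0496 0.0285] 0.5825137183090507
grip [0.568 0.022 0.16 ] low [0.579 0.111 0.093]
{'c': (191.5, 197), 'ax': (322.7486877441406, 363.0722351074219), 'needle': (np.float64(50.34474893734666), np.float64(200.90666666666667)), 'zero': (np.float64(1.1249570780725193), np.float64(144.72962962962964))}
```

Call:
send_rows:
  steps:
    - {"dp": [0, 0, 0], "roll": 0, "jaw": 14}
    - {"dp": [0, 0, 0], "roll": 0, "jaw": 20}
    - {"dp": [0, 0, -5], "roll": 0, "jaw": 26}
    - {"dp": [0, 0, -20], "roll": 0, "jaw": 26}
    - {"dp": [0, 0, -50], "roll": 0, "jaw": 26}

```text
time_s: 16.45
tcp_pos: [0.5633, 0.0399, 0.2291]
eef_rot: [180.0, 0.1, 0.0]
contact_force: [1.3, 0.4, 0.5]
gripper_width: 0.0232
gripper_force: 0.0
```

Call:
send_rows:
  steps:
    - {"dp": [0, 40, -40], "roll": 0, "jaw": 10}
    - {"dp": [-5, 90, -50], "roll": 0, "jaw": 0}
    - {"dp": [-10, 140, -50], "roll": 0, "jaw": 0}
    - {"dp": [-14, 160, -50], "roll": 0, "jaw": 0}
    - {"dp": [-14, 160, -50], "roll": 0, "jaw": 0}

```text
time_s: 17.08
tcp_pos: [0.5496, -0.1211, 0.2794]
eef_rot: [-180.0, -0.0, -0.1]
contact_force: [-0.1, -0.5, -0.7]
gripper_width: 0.0001
gripper_force: 0.0
```

```bash
python3 chk.py 14
python3 - <<'E'
from h import *
c=load('s14');b=load('t14');big=lambda i,k:cv2.resize(i,(400,300))
hsv=cv2.cvtColor(b['image'],cv2.COLOR_BGR2HSV)
m=((hsv[...,0]<9)&(hsv[...,1]>200)&(hsv[...,2]>90)).astype(np.uint8); m[:,:130]=0;m[:,260:]=0; m[:200]=0
k=max(cv2.findContours(m,0,1)[0],key=cv2.contourArea);e=cv2.fitEllipse(cv2.convexHull(k));print(e,cv2.boundingRect(k),onz(b,e[0],.175))
cv2.imwrite('pics/s14c.png',np.hstack([big(b['image'][180:390,120:400],0),big(c['image'][150:420,200:480],0)]))
E
```

```text
17.175 [ 0.54993307 -0.11959428  0.27899884] 0.00044064214092914735 0.0 [-0.9  0.3 -0.3]
[0.5648 0.0912 0.0987 0.0513 0.0326] 0.37597069125954846
grip [0.567 0.024 0.164] low [0.579 0.113 0.097]
{'c': (191.5, 197), 'ax': (335.3813171386719, 360.54400634765625), 'needle': (np.float64(37.78412466399244), np.float64(222.12666666666667)), 'zero': (np.float64(1.1748421656782089), np.float64(149.5))}
((186.59327697753906, 283.6376953125), (25.408111572265625, 67.1242904663086), 77.88005828857422) (154, 270, 65, 29) [0.52129213 0.09384167 0.175     ]
```

View pics/s14c.png

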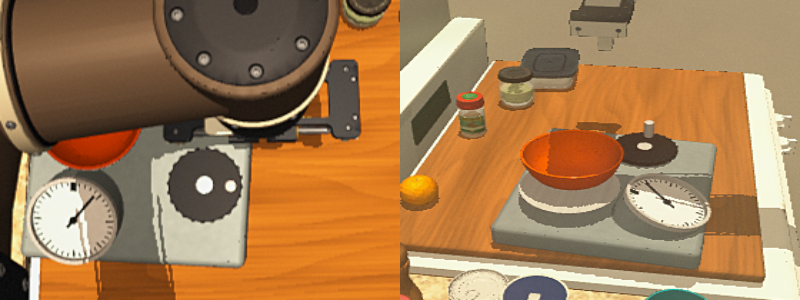

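Run:
```python
from h import *
from scipy.optimize import least_squares
b=load('t14')
hsv=cv2.cvtColor(b['image'],cv2.COLOR_BGR2HSV)
m=((hsv[...,0]<9)&(hsv[...,1]>200)&(hsv[...,2]>90)).astype(np.uint8); m[:,:130]=0;m[:,260:]=0; m[:200]=0
k=max(cv2.findContours(m,0,cv2.CHAIN_APPROX_NONE)[0],key=cv2.contourArea)[:,0]
low=np.array([[u,k[k[:,0]==u][:,1].max()+.5] for u in np.unique(k[:,0])[3:-3]])
W=np.array([onz(b,p,.175)[:2] for p in low])
s=least_squares(lambda p:np.hypot(*(W-p).T)-.07,[.566,.105],loss='soft_l1',f_scale=.002);print(s.x,np.abs(s.fun).max(),W.min(0),W.max(0));print(r.get_state()['joints'].round(1))
```

```text
[0.56604338 0.10318303] 0.0013938805028213819 [0.49493893 0.04285296] [0.53119122 0.14678166]
[  7.7   8.6 -10.3  -0.  -71.   82.3]
```

Call:
send_rows:
  steps:
    - {"dp": [-20, -12, 15], "roll": 0, "jaw": 30}
    - {"dp": [-45, -26, 40], "roll": 0, "jaw": 50}
    - {"dp": [-65, -38, 65], "roll": 0, "jaw": 50}
    - {"dp": [-79, -46, 90], "roll": 0, "jaw": 50}
    - {"dp": [-79, -46, 100], "roll": 0, "jaw": 50}

```text
time_s: 17.8
tcp_pos: [0.4698, -0.0727, 0.1778]
eef_rot: [180.0, 0.1, 0.2]
contact_force: [0.1, -0.8, 0.5]
gripper_width: 0.0419
gripper_force: 0.0
```

Call:
send_rows:
  steps:
    - {"dp": [0, 0, 15], "roll": 0, "jaw": 50}
    - {"dp": [0, 0, 30], "roll": 0, "jaw": 50}
    - {"dp": [0, 0, 45], "roll": 0, "jaw": 50}
    - {"dp": [0, 0, 55], "roll": 0, "jaw": 50}
    - {"dp": [0, 0, 60], "roll": 0, "jaw": 50}

```text
time_s: 18.42
tcp_pos: [0.4708, -0.0742, 0.1178]
eef_rot: [180.0, 0.0, -0.0]
contact_force: [-0.2, -0.8, -0.6]
gripper_width: 0.0439
gripper_force: 0.0
```

Call:
send_rows:
  newtons: 10
  steps:
    - {"dp": [0, 0, 0], "roll": 0, "jaw": 35}
    - {"dp": [0, 0, 0], "roll": 0, "jaw": 22}
    - {"dp": [0, 0, 0], "roll": 0, "jaw": 15}
    - {"dp": [0, 0, 0], "roll": 0, "jaw": 5}
    - {"dp": [0, 0, 0], "roll": 0, "jaw": 0}

```text
time_s: 19.05
tcp_pos: [0.4714, -0.0728, 0.1189]
eef_rot: [-179.9, -0.1, 0.0]
contact_force: [-0.5, 7.8, 0.2]
gripper_width: 0.0156
gripper_force: 10.0
```

```bash
python3 chk.py 15
```

```text
19.15 [ 0.4714481  -0.07278779  0.11895762] 0.01536428348536294 10.00026561319828 [-0.8  7.2 -0. ]
[0.5637 0.0955 0.101  0.0246 0.0397] 0.41140546599070515
grip [0.566 0.027 0.165] low [0.585 0.11  0.1  ]Traceback (most recent call last):
  File "chk.py", line 20, in <module>
    print(dial(f"d{n}"))
          ~~~~^^^^^^^^^
  File "dial.py", line 6, in dial
    pts=cv2.convexHull(cv2.findNonZero(w)); (cx,cy),R=cv2.minEnclosingCircle(pts)
cv2.error: OpenCV(4.12.0) /io/opencv/modules/imgproc/src/convhull.cpp:143: error: (-215:Assertion failed) total >= 0 && (depth == CV_32F || depth == CV_32S) in function 'convexHull'
```

Call:
send_rows:
  newtons: 12
  steps:
    - {"dp": [-7, -3, 0], "roll": 0, "jaw": 0}
    - {"dp": [-13, -5.5, 0], "roll": 0, "jaw": 0}
    - {"dp": [-18.5, -8.3, 0], "roll": 0, "jaw": 0}
    - {"dp": [-22.5, -11.5, 0], "roll": 0, "jaw": 0}
    - {"dp": [-25.7, -15, 0], "roll": 0, "jaw": 0}

```text
time_s: 19.77
tcp_pos: [0.4423, -0.0614, 0.1188]
eef_rot: [179.8, 0.3, -0.0]
contact_force: [-6.6, -14.6, 10.1]
gripper_width: 0.0154
gripper_force: 12.0
```

Call:
send_rows:
  steps:
    - {"dp": [-3, -4, 0], "roll": 0, "jaw": 0}
    - {"dp": [-5.3, -8.4, 0], "roll": 0, "jaw": 0}
    - {"dp": [-7, -13, 0], "roll": 0, "jaw": 0}
    - {"dp": [-8.3, -17.9, 0], "roll": 0, "jaw": 0}
    - {"dp": [-8.3, -17.9, 0], "roll": 0, "jaw": 0}

```text
time_s: 20.4
tcp_pos: [0.4327, -0.0428, 0.1179]
eef_rot: [179.8, 0.4, -0.1]
contact_force: [-10.2, -5.3, 6.5]
gripper_width: 0.016
gripper_force: 12.0
```

```bash
cat > dial.py <<'E'
from h import *
def dial(f,off=0,C=(191.5,197)):
    g=cv2.cvtColor(cv2.imread(f'pics/{f}.png')[:, off:off+390],cv2.COLOR_BGR2GRAY)
    a=np.deg2rad(np.arange(0,360,1)) # clockwise from back
    cx,cy=C
    def prof(r0,r1):
        rr=np.linspace(r0,r1,15)*3
        X=cx+np.outer(rr,np.sin(a));Y=cy-np.outer(rr,np.cos(a))
        return 255-cv2.remap(g,X.astype(np.float32),Y.astype(np.float32),1).mean(0)
    N=prof(12,30);Z=prof(42,52) if off==0 else prof(40,48)
    def peak(p,wd):
        p=p-np.median(p);q=np.convolve(np.r_[p,p,p],np.ones(wd)/wd,'same')[360:720];i=q[:200].argmax()
        j=np.arange(i-12,i+13);v=np.clip(p[j%360]-.3*p.max(),0,None);return round((v*j).sum()/v.sum(),2),round(q[i])
    return peak(N,5),peak(Z,9)
E
sed -i '$d' chk.py; echo 'print("top",dial(f"d{n}"),"scene",dial(f"d{n}",390,(158,192)))' >> chk.py
python3 chk.py 16; python3 -c "
from dial import dial
for n in('0','14'):print(dial('d'+n),dial('d'+n,390,(158,192)))"
```

```text
20.5 [ 0.43274231 -0.04284698  0.1178853 ] 0.016048030280991207 12.002759277820587 [-9.4 -4.7  7.1]
[0.5602 0.0667 0.0778 0.0733 0.1639] 0.7498782977152962
grip [0.571 0.001 0.144] low [0.584 0.077 0.073]
top ((np.float64(1.46), 21), (np.float64(29.02), 51)) scene ((np.float64(40.7), 124), (np.float64(27.32), 116))
((np.float64(0.22), 210), (np.float64(1.18), 176)) ((np.float64(-0.46), 198), (np.float64(-2.26), 159))
((np.float64(37.78), 222), (np.float64(1.17), 150)) ((np.float64(41.02), 186), (np.float64(-2.48), 116))
```

Call:
send_rows:
  steps:
    - {"dp": [-3, -4, 0], "roll": 0, "jaw": 0}
    - {"dp": [-4, -8, 0], "roll": 0, "jaw": 0}
    - {"dp": [-4, -12, 0], "roll": 0, "jaw": 0}
    - {"dp": [-4, -15, 0], "roll": 0, "jaw": 0}
    - {"dp": [-4, -15, 0], "roll": 0, "jaw": 0}

```text
time_s: 21.12
tcp_pos: [0.4294, -0.0274, 0.1178]
eef_rot: [179.9, 0.3, -0.1]
contact_force: [-8.6, -2.3, 2.8]
gripper_width: 0.0153
gripper_force: 12.2
```

```bash
python3 chk.py 17
```

```text
21.225 [ 0.42939508 -0.02741123  0.11783615] 0.015188794159747127 12.203582525253296 [-8.3 -2.9  3.8]
[0.5556 0.0776 0.0845 0.0113 0.2126] 1.0275339281472895
grip [0.569 0.008 0.146] low [0.581 0.079 0.079]
top ((np.float64(20.05), 19), (np.float64(177.66), 27)) scene ((np.float64(40.79), 122), (np.float64(37.19), 114))
```

Call:
send_rows:
  steps:
    - {"dp": [0, 0, 0], "roll": 0, "jaw": 30}
    - {"dp": [0, 0, 0], "roll": 0, "jaw": 50}
    - {"dp": [0, 0, -20], "roll": 0, "jaw": 50}
    - {"dp": [0, 10, -65], "roll": 0, "jaw": 50}
    - {"dp": [20, 50, -90], "roll": 0, "jaw": 50}

```text
time_s: 21.85
tcp_pos: [0.4538, -0.0754, 0.2114]
eef_rot: [-180.0, -0.2, 0.2]
contact_force: [1.5, 1.2, 0.6]
gripper_width: 0.0435
gripper_force: 0.0
```

Call:
send_rows:
  steps:
    - {"dp": [10, 50, 0], "roll": 0, "jaw": 50}
    - {"dp": [20, 100, 0], "roll": 0, "jaw": 50}
    - {"dp": [20, 140, 0], "roll": 0, "jaw": 50}
    - {"dp": [20, 150, 0], "roll": 0, "jaw": 50}
    - {"dp": [20, 150, 0], "roll": 0, "jaw": 50}

```text
time_s: 22.48
tcp_pos: [0.4728, -0.2264, 0.2085]
eef_rot: [-180.0, 0.0, -0.1]
contact_force: [-0.4, 1.1, 0.2]
gripper_width: 0.044
gripper_force: 0.0
```

```bash
python3 chk.py 18
python3 - <<'E'
from h import *
from dial import *
b=load('t18');d=cv2.imread('pics/d18.png')
cv2.imwrite('pics/v18.png',np.hstack([d[:, :390],cv2.resize(b['image'][180:390,110:400],None,fx=390/290,fy=390/210)]))
# peg top by image
hsv=cv2.cvtColor(b['image'],cv2.COLOR_BGR2HSV)
E
```

```text
22.575 [ 0.4728608  -0.22539375  0.20864517] 0.04363466603391479 0.0 [-0.1 -0.7  0.8]
[0.5616 0.0792 0.0892 0.0747 0.0986] 0.7056782313996425
grip [0.568 0.014 0.156] low [0.583 0.094 0.086]
top ((np.float64(nan), 0), (np.float64(nan), 0)) scene ((np.float64(39.96), 204), (np.float64(37.11), 180))dial.py:13: RuntimeWarning: invalid value encountered in scalar divide
  j=np.arange(i-12,i+13);v=np.clip(p[j%360]-.3*p.max(),0,None);return round((v*j).sum()/v.sum(),2),round(q[i])
```

View pics/v18.png

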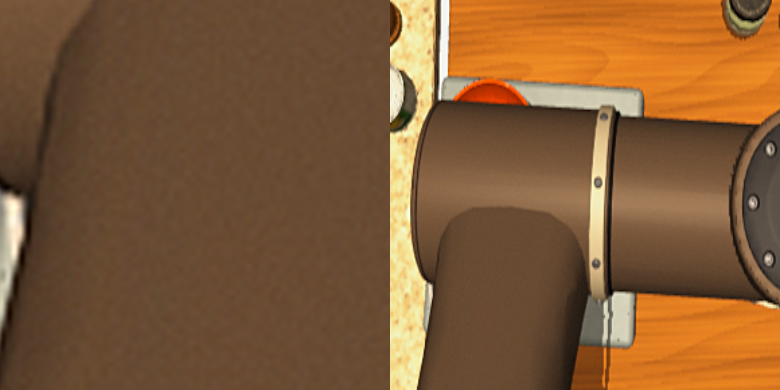

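The top view shows only the arm over the dial, so I'll go back to the earlier clear pose.

Call:
send_rows:
  steps:
    - {"dp": [20, 0, -20], "roll": 0, "jaw": 40}
    - {"dp": [45, -15, -40], "roll": 0, "jaw": 40}
    - {"dp": [65, -45, -60], "roll": 0, "jaw": 40}
    - {"dp": [77, -85, -70], "roll": 0, "jaw": 40}
    - {"dp": [77, -105, -70], "roll": 0, "jaw": 40}

```text
time_s: 23.2
tcp_pos: [0.5507, -0.1182, 0.2794]
eef_rot: [-180.0, -0.1, 0.2]
contact_force: [-0.5, -0.8, -0.6]
gripper_width: 0.0349
gripper_force: 0.0
```

```bash
python3 chk.py 19
python3 - <<'E'
from h import *
g=cv2.cvtColor(cv2.imread('pics/d19.png')[:, :390],cv2.COLOR_BGR2GRAY)
a=np.deg2rad(np.arange(20,60,2))
for r in (90,120,132,138,144,150,156):
    print(r,[int(g[int(round(197-r*np.cos(t))),int(round(191.5+r*np.sin(t)))]) for t in a])
E
```

```text
23.3 [ 0.54952049 -0.11847769  0.2785843 ] 0.03511584549419082 0.0 [ 0.  -0.5  1. ]
[0.5649 0.0902 0.0979 0.0514 0.0336] 0.37205644480612343
grip [0.567 0.024 0.163] low [0.579 0.112 0.096]
top ((np.float64(37.91), 223), (np.float64(38.44), 172)) scene ((np.float64(41.05), 187), (np.float64(36.68), 151))
90 [168, 162, 175, 178, 183, 190, 179, 115, 37, 0, 27, 125, 170, 186, 182, 177, 176, 176, 178, 179]
120 [177, 177, 177, 178, 183, 188, 197, 134, 45, 0, 66, 144, 171, 174, 178, 175, 175, 177, 176, 177]
132 [180, 179, 179, 180, 182, 190, 178, 66, 0, 6, 0, 26, 105, 184, 179, 177, 177, 179, 177, 176]
138 [180, 178, 184, 182, 179, 167, 187, 77, 4, 2, 3, 31, 135, 196, 184, 179, 180, 178, 175, 171]
144 [152, 120, 183, 187, 137, 110, 171, 94, 0, 3, 1, 46, 166, 192, 134, 155, 181, 172, 133, 146]
150 [93, 116, 201, 183, 137, 76, 176, 128, 0, 3, 0, 54, 155, 148, 79, 169, 194, 166, 127, 173]
156 [103, 159, 173, 171, 122, 98, 195, 123, 58, 76, 67, 94, 172, 125, 104, 170, 172, 134, 117, 150]
```

```bash
python3 -c "
from h import *
print(r.close_job())"
```

```text
the job is handed in; nothing more can be done
None
```

I handed the job in at about 23 s: the bowl stands upright on the pan, released and about 15 mm off centre, and the zero mark is about 0.5° (0.4 mm) from the needle tip; the highest pan sink I read was about 12.6 mm, and I did not re-measure the jars and tub afterwards.

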